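# Release and push out the filter slide of a bench dust extractor with a pin tool

## Robot

A 6-joint arm with a two-finger parallel gripper is mounted at the origin on a cart in front of the work surface, level with it; the furniture and walls round the work are solid. World frame = base frame: x ahead of the robot, y to its left, z up, the work surface at z = 0. Lengths are in m, angles in rad, forces in N, time in s.
With the tool pointing down it reaches from about 0.275 to 0.875 m from the base axis. Payload 12.5 kg.
Tool frame: the origin (TCP) lies on the centre line of the jaws, within the pads' length; the fingertips stand r.finger_overhang ahead of it and the grasp point (between the pads) lies 3 mm ahead of it (r.finger_overhang is the distance from the TCP to the fingertips, in m); z points along the fingers, y is the direction in which the jaws open and shut (so a half turn about z gives the same grasp; the last joint's range is limited). The gripper opens to 85 mm and grips with 20 to 120 N. Pads are 22 mm wide; open, the fingers measure 114 mm over their backs; the gripper's body (76 mm by 85 mm) begins 54 mm behind the grasp point. The pads swing forward as they close: fully open they stand 13 mm farther back than shut.
Start: joints at [-0.085, 0.351, 1.652, -0, 1.139, -0.085], TCP at [0.55, 0, 0.253] pointing down, gripper open.
Joint ranges: [-2.75, 2.75], [-0.79, 2.1], [0.01, 2.65], [-1.57, 4.71], [0.07, 3.14], [-2.87, 2.87]. Speed limits (rad/s): [2.22, 2.22, 2.79, 3.14, 3.14, 3.14].

## Interface

Orientations are given as a unit quaternion [x, y, z, w].
In Python, from cell import r, optics gives the robot as it stands. The module is installed in compiled form; this text tells all that it offers. Calls block until the motion is done:
- r.move_to(position, orientation): joint-space move of the TCP to a pose.
- r.move_linear(position, rot=None, vel=0.15): straight line of the TCP; rot=None keeps the orientation; vel is the mean speed in m/s.
- r.set_joints(angles): joint-space move.
- r.set_gripper(opening, squeeze=None): opening from 0.0 (shut) to 1.0 (fully open); squeeze is the grip in N (None keeps the last); returns when the fingers have stopped.
- r.sleep(seconds).
- r.inverse_kinematics(position, orientation): joint angles nearest the present ones, or None.
- optics.get_image(name): name is "scene" or "side" or "wrist"; returns a dict with "pixels" (420x560x3 uint8, red, green, blue), "depth" (420x560 float32, m along the optical axis (not along the pixel's ray), 0 where there is no reading), "fx", "fy", "cx", "cy" (pixels), "camera_from_world" (4x4, takes a point from world to camera coordinates); the wrist camera has in their place "mount" (4x4, takes a point from camera to tool coordinates, whose origin is the TCP and whose axes are the flange's). Camera axes: x right, y down, z forward; pixel columns grow to the right and rows downward; lengths in m; the calibration is good to about 2 mm. A picture is of the moment at which its call begins: read the wrist's pose just before it.
A pose or a line that the arm cannot do raises r.PlanningError and nothing moves.
- r.hand_in(): hands the job in, once; it reports no verdict.
Readings, each from a call of its own:
- r.current_t(): time.
- r.current_q(): joint angles.
- r.current_qvel(): joint speeds.
- r.current_effort(): joint torques, N m.
- r.current_tool_pos(): TCP position.
- r.current_ee_rot(): TCP orientation.
- r.current_contact_force(): force on the tool from outside, world axes, zero at the start.
- r.current_torque(): the same for the moment, N m.
- r.current_opening(): opening from 0.0 (shut) to 1.0 (fully open).
Only numpy, scipy, OpenCV 4.12 (cv2) and the standard library are available. Lean on these libraries where they do the work, as an engineer would, in place of code of your own. Each camera call takes 0.05 s, during which the arm holds its last target.

## Task

Take the red-handled pin tool from its wooden stand and use it to open the filter slide of the grey bench dust extractor: hold a recessed orange release button down with the pin and, keeping it down, push the slide out to the front as far as it goes. Only one of the two buttons is the one that holds the slide, and you cannot see which, so feel for it; work gently, touch the extractor with the pin alone, then stand the tool back in the same hole of its stand and leave everything else where it is.

Things in the scene. Friction and masses are not known exactly. Their poses are not given: they have to be found in the camera images.
- dust_unit: Bench dust extractor, fixed: grey housing 170 (x) x 130 (y) x 52 mm high. Origin: centre of its underside on the desk, z up. Its front, with a small dial, is its own -x side, facing roughly the robot. A white filter slide 154 x 88 x 14 mm lies in a channel in its top, between side rails 18 mm wide and a rear rail 52 mm high, and comes out to the front, along the unit's own -x.
- filter_slide (a joint): How far the slide is out, in m: 0 closed, 0.060 fully out at its stop. Stays where left; moves with 2 to 3 N when free. Latched at 0 and again about every 14 mm of the first 45 mm if the button that holds it comes up; free while that button is over 4 mm down. Blocked it gives under 2 mm: then the other button is the right one.
- hole_left (a point): Mouth of the left recess (the unit's +y side) in the slide's top, ringed in blue: hole 10 mm across, 51 mm above the desk, vertical; in it an orange button 9 mm across, its top 5 mm below the mouth. The point travels with the slide; closed it lies at x = +43, y = +28 mm from the unit's origin.
- hole_right (a point): The same for the right recess (x = +43, y = -28 mm from the unit's origin when closed). Of the two recesses one, at random, is the one whose button holds the slide.
- button_left (a joint): How far the button in the left recess is pressed down, in m: 0 up, 0.006 bottom. Spring return, about 3 N to start and 6.6 N at the bottom. Both buttons feel alike when pressed.
- button_right (a joint): The same for the button in the right recess.
- pin_tool: Pin tool, 60 g, upright in its stand: square red handle with black grooves 16 x 16 x 55 mm (plus a 5 mm steel cap on top) above a straight steel pin 5 mm across, 45 mm long. Origin: tip of the pin; z up along the tool (handle z = 45 to 100 mm); x, y square to the handle's flats. In the stand the tip is 10 mm above the desk, the handle's shoulder on the stand's top.
- tool_stand: Wooden stand, fixed to the desk, 56 (x) x 76 (y) x 55 mm high; origin: centre of its underside. The tool's hole is the middle one, two smaller empty holes are beside it in y.
- stand_hole (a point): Centre of the mouth of the tool's hole in the stand's top, 55 mm above the desk: diameter 10 mm, 50 mm deep.
- glue_bottle: Bystander: adhesive bottle with purple cap, 54 mm across, 150 mm high; origin under its centre.
- tin_brass: Bystander: shallow tin with brass reeds, 89 mm across, 17 mm high; origin under its centre.
- harmonica: Bystander: finished harmonica standing on edge, 26 x 122 x 34 mm, long along its own y; origin under its centre.
- dropper: Bystander: dropper bottle, 25 mm across, 84 mm high; origin under its centre.
Things that resemble listed ones, but are neither listed nor needed, are in the scene too. There is more than one size of the pin_tool; the job needs the smallest.

How it is judged:
By the outcome, as a careful person would: the job done as asked, in the order asked, and still so for the second after the job is handed in, with the robot touching nothing.
It also fails if it takes over 48 s, if anything falls off the work surface, if the arm or the gripper's body presses on something with over 40 N, if the wrist force passes 120 N, or if a joint passes its speed limit or range.

## Working session

There is one attempt and no reset: what is moved stays moved. The work goes in short steps, each a Python script; the robot and the scene stay as the last script left them, time stands still between calls to the robot, and variables do not carry over. Pictures are saved under pics/ and viewed, and the job is handed in when it is done.

```bash
ls; mkdir -p pics; cat > h.py <<'E'
import numpy as np, cv2, pickle
from cell import r, optics
def grab(n):
    p=r.current_tool_pos(); q=r.current_ee_rot()
    im=optics.get_image(n); im['tp']=np.array(p); im['tq']=np.array(q); return im
def save(im,f,scale=1,crop=None):
    a=im['pixels'][:,:,::-1]
    if crop: a=a[crop[1]:crop[3],crop[0]:crop[2]]
    a=cv2.resize(a,None,fx=scale,fy=scale,interpolation=cv2.INTER_CUBIC); cv2.imwrite('pics/'+f,a)
def w2c(im):
    if 'camera_from_world' in im: return np.array(im['camera_from_world'])
    from scipy.spatial.transform import Rotation as R
    T=np.eye(4);T[:3,:3]=R.from_quat(im['tq']).as_matrix();T[:3,3]=im['tp']
    return np.linalg.inv(T@np.array(im['mount']))
def cloud(im):
    d=im['depth'];v,u=np.mgrid[:d.shape[0],:d.shape[1]]
    P=np.stack([(u-im['cx'])/im['fx']*d,(v-im['cy'])/im['fy']*d,d,np.ones_like(d)],-1)
    W=P@np.linalg.inv(w2c(im)).T
    W=W[...,:3]; W[d==0]=np.nan; return W
def px(im,u,v,z):
    "intersect pixel ray with plane z"
    T=np.linalg.inv(w2c(im)); o=T[:3,3]; d=T[:3,:3]@np.array([(u-im['cx'])/im['fx'],(v-im['cy'])/im['fy'],1.])
    return o+d*(z-o[2])/d[2]
def proj(im,p):
    c=w2c(im)@np.append(p,1); return im['fx']*c[0]/c[2]+im['cx'],im['fy']*c[1]/c[2]+im['cy']
def dump(im,f): pickle.dump(im,open(f,'wb'))
def load(f): return pickle.load(open(f,'rb'))
E
python3 - <<'E'
from h import *
print(r.current_t(),r.finger_overhang,r.current_ee_rot(),r.current_contact_force())
for n in ['scene','side','wrist']:
    im=grab(n); dump(im,n+'0.pkl'); save(im,n+'0.png',1.4)
    print(n,np.linalg.inv(w2c(im)).round(3).tolist(), im['fx'])
print(r.current_t())
E
```

```text
pics
0.0 0.022 [ 7.07105458e-01  7.07107870e-01 -3.65685963e-04 -4.45004249e-04] [ 0.35769027 -0.31063052 -0.49788629]
scene [[-0.8, -0.27, 0.536, -0.241], [-0.6, 0.365, -0.712, 0.986], [-0.004, -0.891, -0.454, 0.681], [0.0, 0.0, 0.0, 1.0]] 481.58176116809085
side [[0.944, -0.207, 0.256, 0.248], [-0.329, -0.625, 0.708, -0.739], [0.014, -0.753, -0.658, 0.751], [0.0, 0.0, 0.0, 1.0]] 418.9406502971019
wrist [[1.0, 0.001, -0.001, 0.55], [0.001, -0.953, -0.303, 0.077], [-0.001, 0.303, -0.953, 0.374], [0.0, 0.0, 0.0, 1.0]] 355.7213335357896
0.15
```

View pics/scene0.png

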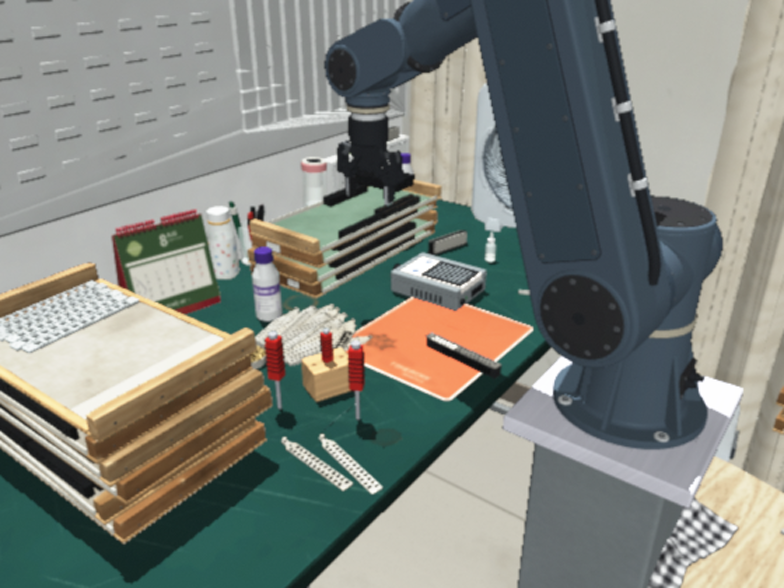

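View pics/side0.png

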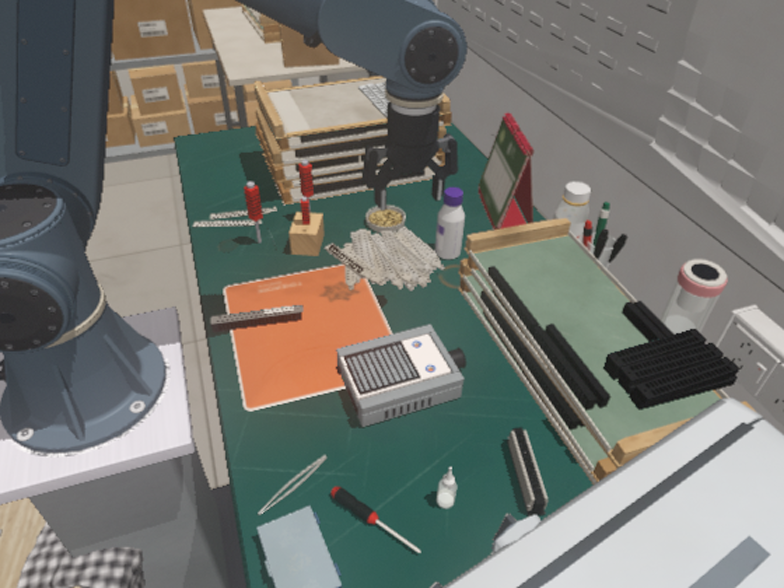

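View pics/wrist0.png

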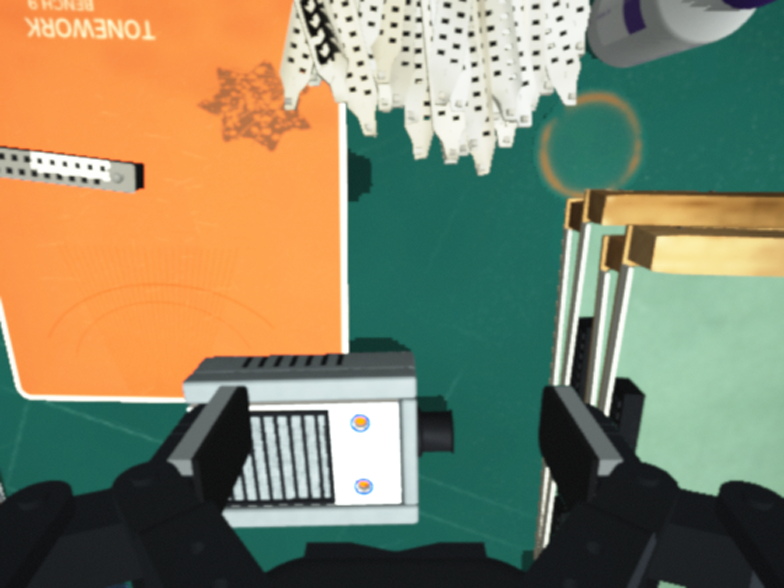

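```bash
python3 - <<'E'
from h import *
s=load('scene0.pkl'); d=load('side0.pkl'); w=load('wrist0.pkl')
a=cv2.resize(s['pixels'][225:325,170:280,::-1],None,fx=3.6,fy=3.6,interpolation=2)
b=cv2.resize(d['pixels'][105:195,165:275,::-1],None,fx=3.6,fy=3.6,interpolation=2)
H=max(a.shape[0],b.shape[0]); c=np.zeros((H,a.shape[1]+b.shape[1],3),np.uint8); c[:a.shape[0],:a.shape[1]]=a; c[:b.shape[0],a.shape[1]:]=b
cv2.imwrite('pics/crop_tools.png',c)
for n,im in (('scene',s),('side',d)):
    W=cloud(im); h=cv2.cvtColor(im['pixels'],cv2.COLOR_RGB2HSV)
    m=(((h[...,0]<5)|(h[...,0]>174))&(h[...,1]>180)&(h[...,2]>70)).astype(np.uint8)
    k,l,st,ce=cv2.connectedComponentsWithStats(m)
    for i in range(1,k):
        if st[i,4]>40:
            p=W[l==i]; print(n,ce[i].round(),st[i],np.nanmedian(p,0).round(4),'z',np.nanpercentile(p[:,2],[2,98]).round(3))
W=cloud(w)
for (u,v) in [(360,423),(364,486)]:
    print('button',px(w,u/1.4,v/1.4,.046).round(4))
for n,im in(('w',w),('side',d)):
    W=cloud(im); m=(W[...,2]>.045)&(W[...,2]<.06)&(abs(W[...,0]-.57)<.2)&(W[...,1]<0.0)&(W[...,1]>-.25)
    p=W[m]; print(n,len(p),np.nanmin(p,0),np.nanmax(p,0), cv2.minAreaRect(p[:,:2].astype(np.float32)*1000))
E
```

```text
scene [233. 248.] [230 238   7  21 120] [0.4256 0.2776 0.0834] z [0.058 0.109]
scene [196. 256.] [190 241  13  30 296] [0.4494 0.374  0.1035] z [0.066 0.136]
scene [254. 263.] [249 247  11  32 268] [0.3284 0.3187 0.1025] z [0.066 0.137]
button [ 0.5237 -0.1289  0.046 ]
button [ 0.5257 -0.1856  0.046 ]
w 14731 [ 0.39524766 -0.24382913  0.04500593] [ 0.68703022 -0.00101199  0.05999966] ((539.7315673828125, -118.62646484375), (242.8091278076172, 290.31719970703125), 88.37496185302734)
side 3832 [ 0.39480594 -0.24982098  0.04501106] [ 6.88129198e-01 -1.97191020e-05  5.99923088e-02] ((541.1144409179688, -126.86680603027344), (291.707275390625, 249.7921142578125), 0.8239536285400391)
```

View pics/crop_tools.png

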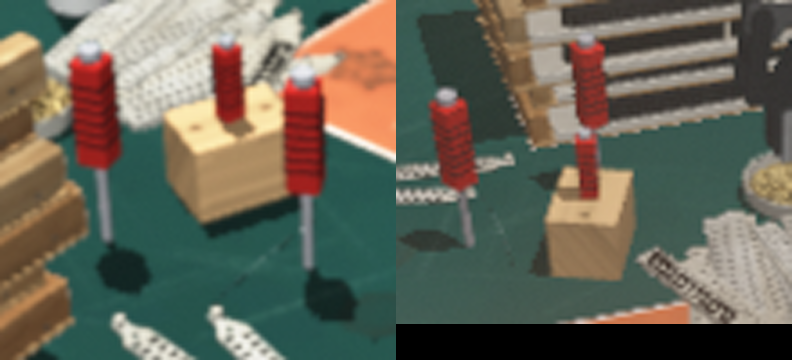

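```bash
python3 - <<'E'
from h import *
q=[.70710678,.70710678,0,0]
t=r.current_t()
r.move_to([0.42,0.33,0.26],q)
print(r.current_t()-t, r.current_q().round(3) if hasattr(r.current_q(),'round') else r.current_q())
im=grab('wrist'); dump(im,'w1.pkl'); save(im,'w1.png',1.4)
W=cloud(im); h=cv2.cvtColor(im['pixels'],cv2.COLOR_RGB2HSV)
m=(((h[...,0]<5)|(h[...,0]>174))&(h[...,1]>180)&(h[...,2]>70)).astype(np.uint8)
k,l,st,ce=cv2.connectedComponentsWithStats(m)
for i in range(1,k):
    if st[i,4]>40:
        p=W[l==i]; print(ce[i].round(),st[i],np.nanmedian(p,0).round(4),'z',np.nanpercentile(p[:,2],[2,98]).round(3))
top=(W[...,2]>.05)&(W[...,2]<.06)&(np.hypot(W[...,0]-.4256,W[...,1]-.2776)<.055)
p=W[top]; rr=cv2.minAreaRect(p[:,:2].astype(np.float32)*1000); print(len(p),np.median(p[:,2]),rr)
E
```

```text
1.3333000000000002 [ 0.577  0.315  1.685 -0.     1.142  0.578]
[331. 155.] [311 135  42  45 676] [0.4535 0.3702 0.1363] z [0.072 0.138]
[180. 222.] [ 148  195   56   59 1188] [0.3424 0.3135 0.1238] z [0.068 0.138]
[295. 253.] [285 237  20  37 440] [0.432  0.2763 0.0987] z [0.062 0.111]
3306 0.055270406966702545 ((430.92535400390625, 268.3961181640625), (76.77713775634766, 56.37040328979492), 65.72723388671875)
```

View pics/w1.png

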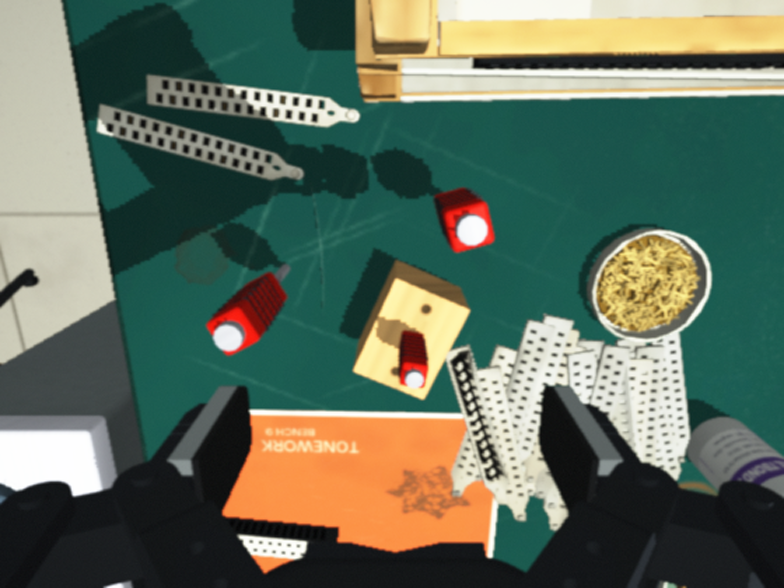

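```bash
python3 - <<'E'
from h import *
im=load('w1.pkl')
W=cloud(im)
print('cap',px(im,413/1.4,379/1.4,.115), 'cap median', np.nanmedian(W[266:276,291:300].reshape(-1,3),0))
print('holes',px(im,426/1.4,309/1.4,.055),px(im,397/1.4,371/1.4,.055))
# red pixels on stand tool: xy extents by edge
h=cv2.cvtColor(im['pixels'],cv2.COLOR_RGB2HSV)
cv2.imwrite('pics/c1.png',cv2.resize(im['pixels'][180:300,240:345,::-1],None,fx=5,fy=5,interpolation=2))
from scipy.spatial.transform import Rotation as R
yaw=np.deg2rad(-24.27); c=np.array([.4309,.2684])
o=cv2.resize(im['pixels'][180:300,240:345,::-1],None,fx=5,fy=5,interpolation=2)
def pt(p): u,v=proj(im,p); return (int((u+.5-240)*5),int((v+.5-180)*5))
for z in (.055,.110):
  P=[]
  for a,b in((1,1),(1,-1),(-1,-1),(-1,1)):
    x=8*a/1000;y=8*b/1000
    P.append(pt([c[0]+x*np.cos(yaw)-y*np.sin(yaw),c[1]+x*np.sin(yaw)+y*np.cos(yaw),z]))
  cv2.polylines(o,[np.array(P)],True,(255,255,0),1)
P=[pt([c[0]+a*np.cos(yaw)-b*np.sin(yaw),c[1]+a*np.sin(yaw)+b*np.cos(yaw),.055]) for a,b in((.028,.038),(.028,-.038),(-.028,-.038),(-.028,.038))]
cv2.polylines(o,[np.array(P)],True,(255,0,255),1)
cv2.imwrite('pics/c1.png',o)
E
```

```text
cap [0.43157635 0.26894734 0.115     ] cap median [0.43153883 0.26944798 0.11568511]
holes [0.44241743 0.29183154 0.055     ] [0.42240146 0.24442444 0.055     ]
```

View pics/c1.png

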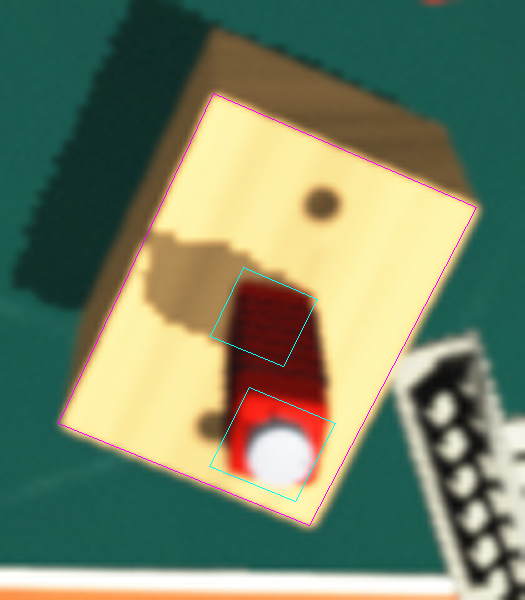

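```bash
python3 - <<'E'
from h import *
im=load('w1.pkl')
yaw=np.deg2rad(-6); c=np.array([.4313,.2688])
o=cv2.resize(im['pixels'][220:300,270:330,::-1],None,fx=7,fy=7,interpolation=2)
def pt(p): u,v=proj(im,p); return (int((u+.5-270)*7),int((v+.5-220)*7))
for z in (.055,.110):
  P=[]
  for a,b in((1,1),(1,-1),(-1,-1),(-1,1)):
    x=8*a/1000;y=8*b/1000
    P.append(pt([c[0]+x*np.cos(yaw)-y*np.sin(yaw),c[1]+x*np.sin(yaw)+y*np.cos(yaw),z]))
  cv2.polylines(o,[np.array(P)],True,(255,255,0),1)
w=load('wrist0.pkl')
def rings(im,u0,v0,u1,v1):
    out=[]
    h=cv2.cvtColor(im['pixels'],cv2.COLOR_RGB2HSV)
    m=((h[...,0]>95)&(h[...,0]<130)&(h[...,1]>50)&(h[...,2]>90)).astype(np.uint8)
    m[:v0]=0;m[v1:]=0;m[:,:u0]=0;m[:,u1:]=0
    m=cv2.dilate(m,np.ones((3,3)))
    k,l,st,ce=cv2.connectedComponentsWithStats(m)
    return [(st[i],(st[i,0]+(st[i,2]-1)/2,st[i,1]+(st[i,3]-1)/2)) for i in range(1,k) if st[i,4]>20]
for s,c in rings(w,235,285,285,360): print(s,c,px(w,*c,.051))
W=cloud(w); m=(W[...,2]>.04)&(W[...,2]<.058)&(W[...,0]>.38)&(W[...,0]<.58)&(W[...,1]<-.06)&(W[...,1]>-.24)
hull=W[m]; print(cv2.minAreaRect(hull[:,:2].astype(np.float32)*1000))
b=cv2.resize(w['pixels'][270:390,130:330,::-1],None,fx=2.5,fy=2.5,interpolation=2)
C=np.zeros((560,420+500,3),np.uint8); C[:560,:420]=o; C[:300,420:]=b
cv2.imwrite('pics/c2.png',cv2.resize(C,None,fx=.86,fy=.86))
E
```

```text
[249 295  16  15 161] (np.float64(256.5), np.float64(302.0)) [ 0.52343279 -0.1255976   0.051     ]
[252 341  16  14 151] (np.float64(259.5), np.float64(347.5)) [ 0.52552997 -0.18202311  0.051     ]
((483.2956848144531, -153.89251708984375), (172.51426696777344, 131.2735595703125), 1.645256519317627)
```

View pics/c2.png

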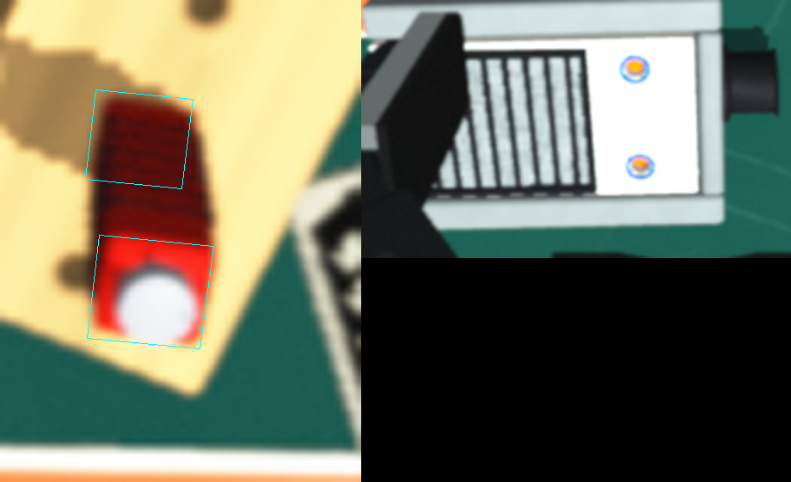

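```bash
cat >> h.py <<'E'
from scipy.spatial.transform import Rotation as R
def down(deg): return (R.from_euler('z',deg,degrees=True)*R.from_quat([.70710678,.70710678,0,0])).as_quat()
YG=-6.0
C=np.array([.4317,.2688])
E
python3 - <<'E'
from h import *
t=r.current_t()
r.set_gripper(0.55)
r.move_to([*C,0.16],down(YG)); print(r.current_t()-t, r.current_contact_force())
r.move_linear([*C,0.090],vel=.1); print(r.current_t()-t, r.current_contact_force(), r.current_tool_pos())
r.set_gripper(0.0,squeeze=60); print(r.current_t()-t, r.current_contact_force(), r.current_opening(), r.current_tool_pos())
im=grab('side'); save(im,'s2.png',4,(150,90,300,220)); print(r.current_t())
E
```

```text
1.0084 [ 0.21879906  1.76224225 -0.05457408]
1.8584 [-0.2464068  -0.87169253 -0.73345425] [0.43205836 0.26910803 0.09061445]
2.2417 [-1.47263214 -0.87708982  5.74424702] 0.17901692852826948 [0.43195861 0.26894474 0.09058674]
3.825
```

View pics/s2.png

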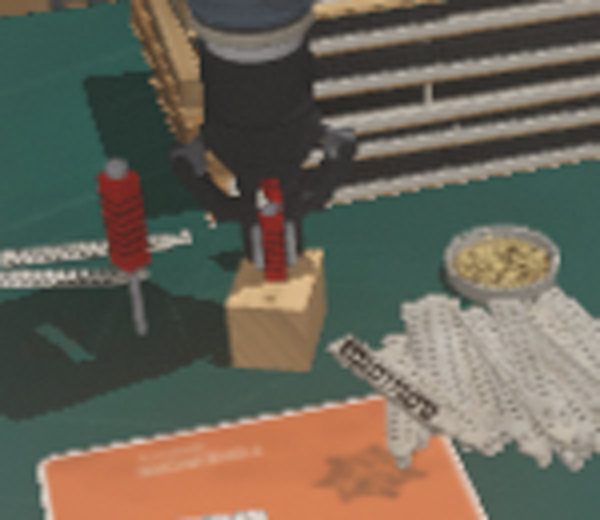

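```bash
python3 - <<'E'
from h import *
p=r.current_tool_pos()
r.move_linear([p[0],p[1],0.155],vel=.12); print(r.current_contact_force(),r.current_opening())
r.move_to([.5245,-.1538,.180],down(1.9)); print(r.current_t(),r.current_tool_pos(),r.current_contact_force())
im=grab('wrist'); dump(im,'w3.pkl'); save(im,'w3.png',1.4)
im=grab('side'); dump(im,'s3.pkl'); save(im,'s3.png',3,(200,140,400,330));print(r.current_t(),r.current_contact_force())
E
```

```text
[ 0.49209677 -1.02843903 -0.58932884] 0.17840401797821345
6.1083 [ 0.52455714 -0.15293712  0.17979704] [-0.46840896 -0.21406388 -0.68213421]
6.2083 [-0.34456597  0.3540166  -1.05656285]
```

View pics/w3.png

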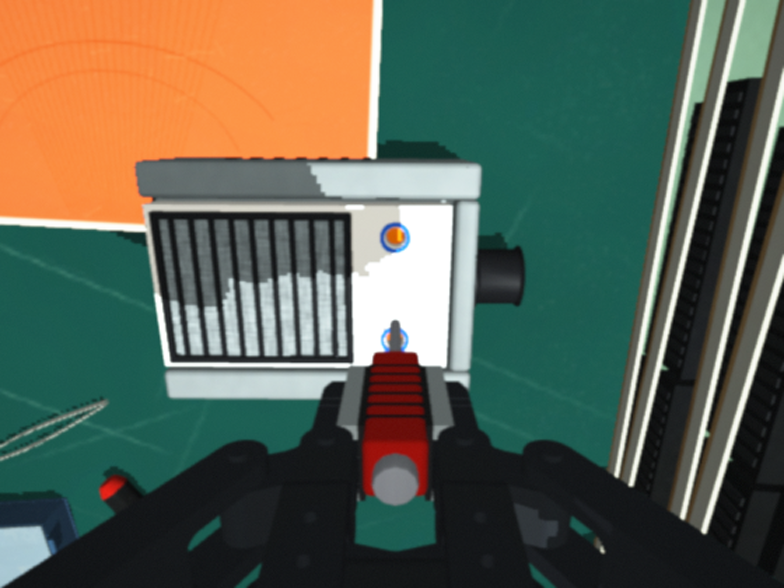

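View pics/s3.png

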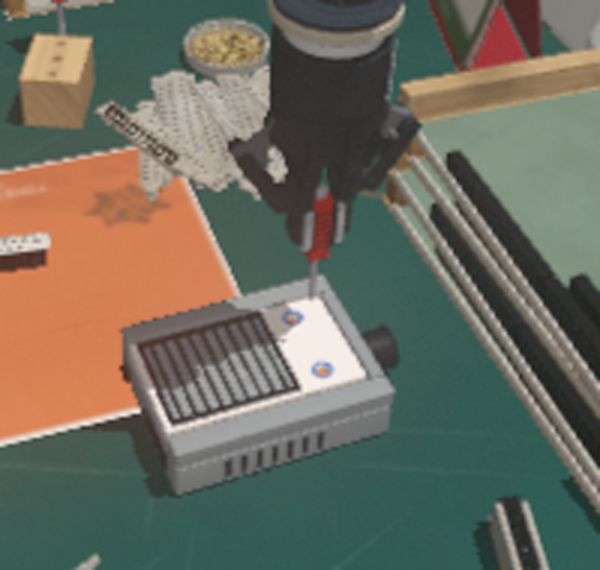

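```bash
python3 - <<'E'
from h import *
im=load('w3.pkl')
save(im,'c3.png',7,(235,145,335,260))
u,v=394.5/1.4-.3,321/1.4
print('tip',px(im,u,v,.0992), im['tp'])
h=cv2.cvtColor(im['pixels'],cv2.COLOR_RGB2HSV)
m=((h[...,0]>95)&(h[...,0]<130)&(h[...,1]>60)&(h[...,2]>60)).astype(np.uint8)
k,l,st,ce=cv2.connectedComponentsWithStats(cv2.dilate(m[:,:],np.ones((3,3))))
for i in range(1,k):
    s=st[i]
    if 50<s[4]<900 and 220<s[0]<330 and s[1]<260:
        c=(s[0]+(s[2]-1)/2,s[1]+(s[3]-1)/2); print(s,c,px(im,*c,.051))
s3=load('s3.pkl')
print('tip proj', proj(im,[*im['tp'][:2],.0992]), proj(s3,[*im['tp'][:2],.0992]), 'side obs',200+313/3,140+297/3)
W=cloud(im); m=(W[...,2]>.049)&(W[...,2]<.055)&(abs(W[...,0]-.48)<.12)&(abs(W[...,1]+.154)<.09)
print(cv2.minAreaRect(W[m][:,:2].astype(np.float32)*1000))
E
```

```text
tip [ 0.52435703 -0.15232131  0.0992    ] [ 0.52455714 -0.15293712  0.17979704]
[271 158  23  24 336] (np.float64(282.0), np.float64(169.5)) [ 0.52369688 -0.12516369  0.051     ]
[271 233  10  19 122] (np.float64(275.5), np.float64(242.0)) [ 0.52072552 -0.18091815  0.051     ]
[284 234   9  18 113] (np.float64(288.0), np.float64(242.5)) [ 0.53020954 -0.18099303  0.051     ]
tip proj (np.float64(281.78098876216126), np.float64(230.24974613630377)) (np.float64(303.4444736720388), np.float64(239.30669946171938)) side obs 304.3333333333333 239.0
((481.502197265625, -154.0058135986328), (169.52561950683594, 129.5828399658203), 1.781082272529602)
```

View pics/c3.png

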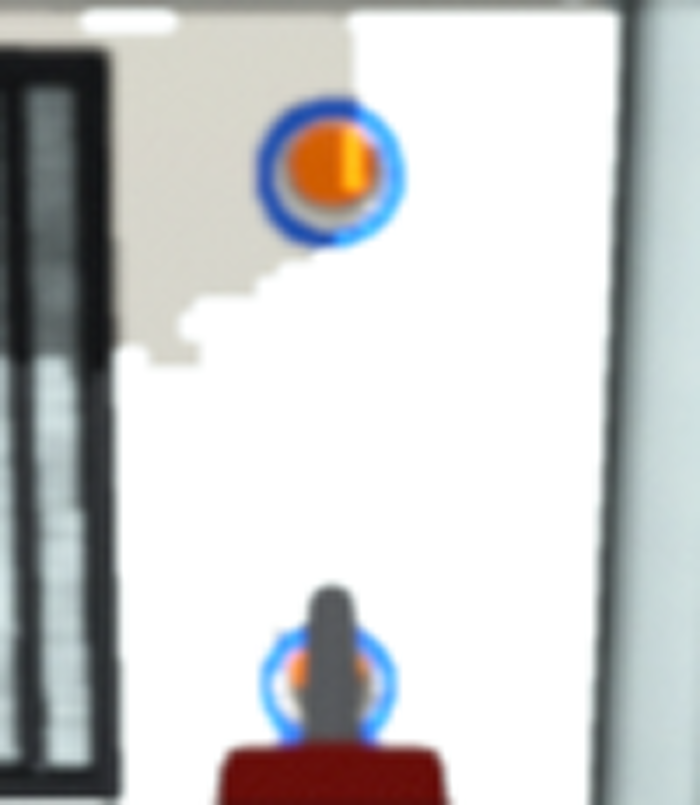

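```bash
cat >> h.py <<'E'
YU=1.8
ux=np.array([np.cos(np.deg2rad(YU)),np.sin(np.deg2rad(YU))])
HL=np.array([.5236,-.1249]); HR=np.array([.5254,-.1809])
OFF=.0806
def F(n=6,dt=.02):
    a=[]
    for _ in range(n): a.append(r.current_contact_force()); r.sleep(dt)
    return np.mean(a,0)
def press(H,F0,lim=8.5):
    "step the pin down in the recess until the button is at bottom"
    log=[]
    zs=np.arange(.0465,.0385,-.0006)
    for z in zs:
        r.move_linear([*H,z+OFF],vel=.03); f=F(4)-F0
        log.append((round(r.current_tool_pos()[2]-OFF,4),f.round(1).tolist()))
        if f[2]>lim or np.hypot(f[0],f[1])>6: break
    return log
E
python3 - <<'E'
from h import *
F0=F(); t=r.current_t()
r.move_linear([*HL,.056+OFF],vel=.1); print(r.current_tool_pos(),r.current_t())
F1=F(8); print(F0,F1,r.current_tool_pos())
np.save('F0.npy',F1)
for l in press(HL,F1): print(l)
print(r.current_tool_pos(),r.current_t())
E
```

```text
[ 0.52388896 -0.12504152  0.13690814] 6.9833
[-0.19244662 -0.39253447 -0.68225974] [ 0.08295448  0.10159506 -0.31907544] [ 0.5239384  -0.12528578  0.1371789 ]
(np.float64(0.0464), [-0.1, -0.2, -0.4])
(np.float64(0.046), [-0.1, 0.3, 0.7])
(np.float64(0.0454), [-0.2, -0.2, 3.3])
(np.float64(0.0447), [-0.2, 0.2, 3.4])
(np.float64(0.0442), [-0.3, 0.0, 3.7])
(np.float64(0.0435), [0.2, 0.1, 4.0])
(np.float64(0.0429), [0.3, -0.2, 4.8])
(np.float64(0.0423), [0.3, -0.2, 4.7])
(np.float64(0.0417), [0.1, -0.4, 4.9])
(np.float64(0.0411), [0.3, -0.0, 5.3])
(np.float64(0.0405), [0.2, 0.4, 5.4])
(np.float64(0.04), [-0.1, -0.3, 5.8])
(np.float64(0.0397), [-0.7, 0.1, 8.8])
[ 0.52371427 -0.12495555  0.12026288] 11.45
```

```bash
cat >> h.py <<'E'
def push(H,z,ds,F0,lim=7,vel=.03):
    for d in ds:
        p=H-ux*d
        r.move_linear([*p,z+OFF],vel=vel); f=F(3)-F0
        a=np.array(r.current_tool_pos()); print(round(d*1000,1),'act',round(-(a[:2]-H)@ux*1000,2),round((a[2]-OFF)*1000,2),'F',f.round(1),'along',round(float(f[:2]@ux),1))
        if abs(f[:2]@ux)>lim or f[2]<2.5: return False,d
    return True,d
E
python3 - <<'E'
from h import *
F0=np.load('F0.npy')
print(push(HL,.0402,[.001,.002,.0025,.003,.0035,.004,.0045,.005,.006,.007],F0), r.current_t())
E
```

```text
1.0 act 0.67 40.45 F [0.6 0.4 5.7] along 0.6
2.0 act 1.4 40.53 F [2.4 0.5 5.5] along 2.4
2.5 act 1.85 40.54 F [ 2.5 -0.3  5.9] along 2.5
3.0 act 2.3 40.57 F [2.6 0.1 6.3] along 2.6
3.5 act 2.76 40.58 F [2.8 0.5 5.4] along 2.8
4.0 act 3.25 40.59 F [ 2.6 -0.1  5.6] along 2.6
4.5 act 3.62 40.63 F [3.8 0.2 5.8] along 3.8
5.0 act 3.88 40.65 F [4.9 0.6 4.4] along 4.9
6.0 act 4.32 40.77 F [7.6 0.6 2.7] along 7.6
(False, 0.006) 14.15
```

```bash
python3 - <<'E'
from h import *
F0=np.load('F0.npy')
p=HL-ux*.0012
r.move_linear([*p,.0402+OFF],vel=.03); print(F(3)-F0)
r.move_linear([*p,.060+OFF],vel=.08)
m=(HR-ux*.001)
r.move_linear([*m,.062+OFF],vel=.12)
r.sleep(.1); print(F(4)-F0, r.current_tool_pos(),r.current_t())
im=grab('wrist'); dump(im,'w4.pkl'); save(im,'w4.png',5,(210,80,350,190))
im=grab('side'); dump(im,'s4.pkl'); save(im,'s4.png',6,(230,200,340,300))
# left ring
im=load('w4.pkl');h=cv2.cvtColor(im['pixels'],cv2.COLOR_RGB2HSV)
k_=((h[...,0]>95)&(h[...,0]<130)&(h[...,1]>60)&(h[...,2]>60)).astype(np.uint8)
k,l,st,ce=cv2.connectedComponentsWithStats(cv2.dilate(k_,np.ones((3,3))))
for i in range(1,k):
    s=st[i]
    if 50<s[4]<900 and 200<s[0]<360 and s[1]<260:
        c=(s[0]+(s[2]-1)/2,s[1]+(s[3]-1)/2); print(s,c,px(im,*c,.051))
E
```

```text
[1.14155819 0.41170288 5.99378306]
[ 0.12488529  0.14890351 -0.31921797] [ 0.52435033 -0.18026724  0.14253814] 15.6917
[269 121  29  30 477] (np.float64(283.0), np.float64(135.5)) [ 0.52313902 -0.12501074  0.051     ]
[270 213  26  25 379] (np.float64(282.5), np.float64(225.0)) [ 0.52482815 -0.18085965  0.051     ]
```

View pics/w4.png

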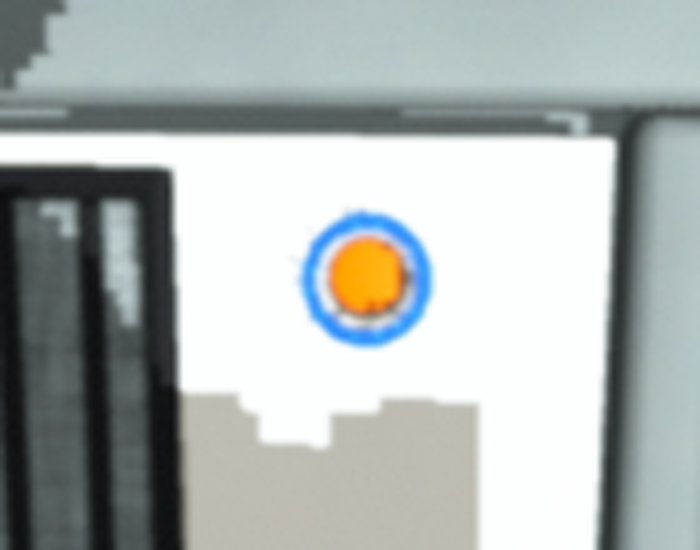

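View pics/s4.png

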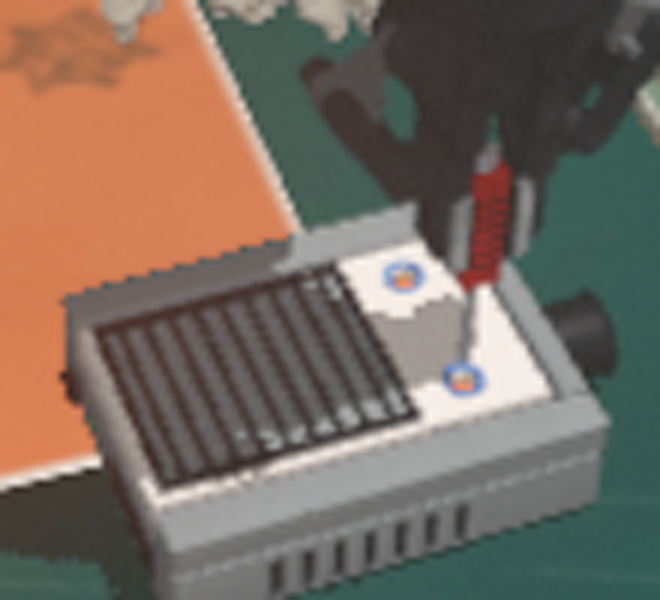

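```bash
python3 - <<'E'
from h import *
F0=np.load('F0.npy')
H=np.array([.5247,-.1809])
for z in (.053,.044,.0415,.0400):
    r.move_linear([*H,z+OFF],vel=.04); f=F(3)-F0; print(z,np.round(r.current_tool_pos(),4),f.round(1))
    if np.hypot(f[0],f[1])>6 or f[2]>12: raise SystemExit('stop')
print(push(H,.0398,[.002,.003,.004,.005,.006,.008,.011,.015,.019],F0),r.current_t())
E
```

```text
0.053 [ 0.5247 -0.1809  0.1334] [-0.2 -0.  -0.3]
0.044 [ 0.525  -0.1811  0.1249] [ 1.2 -0.7  3.1]
0.0415 [ 0.5249 -0.181   0.1223] [ 1.6 -0.7  4.8]
0.04 [ 0.5249 -0.181   0.1209] [ 0.9 -1.3  6.4]
2.0 act 1.86 40.08 F [ 0.6 -0.7  5.6] along 0.6
3.0 act 2.77 40.1 F [ 1.2 -0.9  6.3] along 1.1
4.0 act 3.73 40.13 F [ 1.2 -1.   5.7] along 1.2
5.0 act 4.76 40.1 F [ 1.4 -1.2  6.2] along 1.3
6.0 act 5.75 40.13 F [ 1.3 -1.3  5.9] along 1.3
8.0 act 7.84 40.09 F [ 1.2 -0.9  6. ] along 1.1
11.0 act 10.96 40.04 F [ 0.5 -1.3  6.1] along 0.5
15.0 act 15.05 40.0 F [ 0.5 -1.   5.8] along 0.4
19.0 act 19.05 40.0 F [ 0.1 -1.2  6.2] along 0.0
(True, 0.019) 20.0083
```

```bash
python3 - <<'E'
from h import *
im=grab('side'); dump(im,'s5.pkl'); save(im,'s5.png',5,(220,200,350,310))
E
```

```text
(no output)
```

View pics/s5.png

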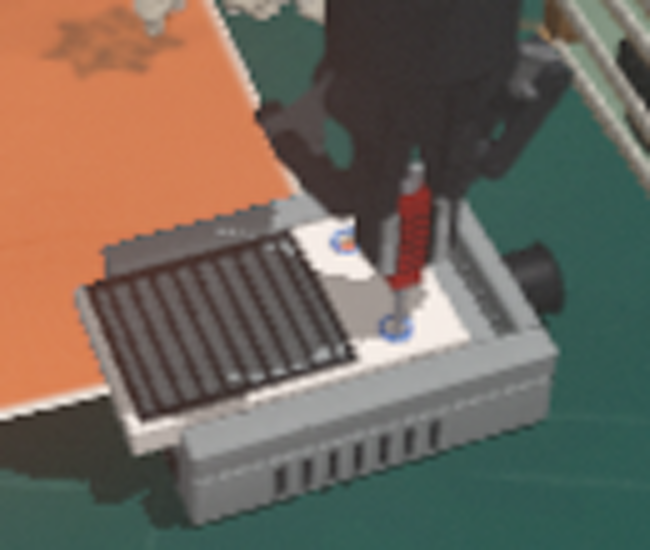

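The slide is travelling out with the pin in the right recess (ring at about (396,327) in the crop), and a gap is opening at the rear. I'll keep pushing to the stop.

```bash
python3 - <<'E'
from h import *
F0=np.load('F0.npy')
H=np.array([.5247,-.1809])
ok=push(H,.0398,[.024,.029,.034,.039,.044,.049,.053,.056,.058,.059,.060,.061,.062,.063,.064,.065,.066],F0,lim=7,vel=.04)
print(ok,r.current_t())
im=grab('side'); dump(im,'s6.pkl'); save(im,'s6.png',5,(210,200,340,310))
E
```

```text
24.0 act 24.13 39.99 F [ 0.  -1.4  5.8] along -0.0
29.0 act 29.13 39.98 F [-0.3 -1.1  5.8] along -0.4
34.0 act 34.16 39.96 F [ 0.  -1.3  6.2] along -0.0
39.0 act 39.15 39.96 F [ 0.5 -0.7  6. ] along 0.5
44.0 act 44.18 39.94 F [ 0.  -0.9  5.8] along -0.0
49.0 act 49.17 39.95 F [ 0.  -0.8  6.4] along 0.0
53.0 act 53.12 39.97 F [ 0.1 -0.2  5.8] along 0.1
56.0 act 56.04 39.97 F [ 0.4 -0.7  5.7] along 0.3
58.0 act 57.94 40.02 F [ 1.  -0.7  5.7] along 0.9
59.0 act 58.82 40.03 F [ 1.7 -0.4  6.3] along 1.7
60.0 act 59.64 40.1 F [ 1.8 -0.6  6. ] along 1.7
61.0 act 60.62 40.12 F [ 1.9 -0.7  6.2] along 1.8
62.0 act 61.57 40.14 F [ 2.4 -0.7  5.9] along 2.4
63.0 act 62.45 40.18 F [2.9 0.1 5.8] along 2.9
64.0 act 62.81 40.29 F [6.4 0.9 4.1] along 6.4
65.0 act 63.21 40.37 F [9.6 1.9 1.4] along 9.7
(False, 0.065) 25.0083
```

View pics/s6.png

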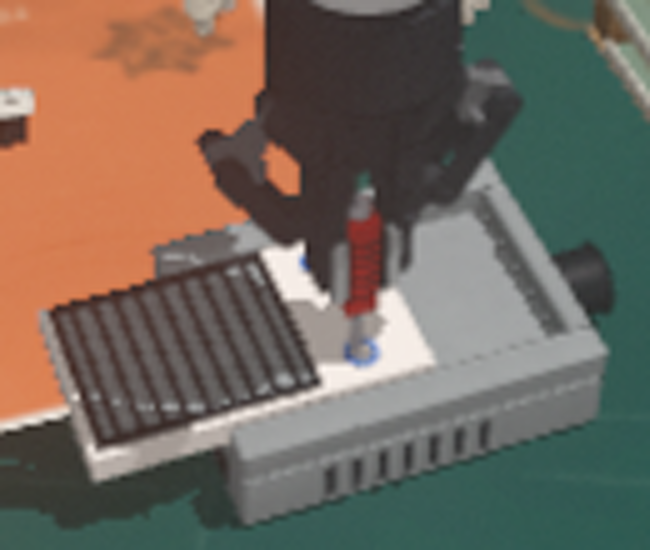

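```bash
python3 - <<'E'
from h import *
F0=np.load('F0.npy')
H=np.array([.5247,-.1809])
p=H-ux*.0618
r.move_linear([*p,.0400+OFF],vel=.03); print(F(3)-F0)
r.move_linear([*p,.100+OFF],vel=.1); print(F(3)-F0,r.current_t())
r.sleep(.1)
im=grab('wrist'); dump(im,'w7.pkl'); save(im,'w7.png',1.4)
print(im['tp'],'tip proj',proj(im,[*im['tp'][:2],im['tp'][2]-OFF]))
im=grab('side'); dump(im,'s7.pkl'); save(im,'s7.png',4,(200,140,380,290))
E
```

```text
[ 2.41148145 -0.21393272  6.62758166]
[ 0.478443    0.23646267 -0.85178005] 26.1667
[ 0.46255424 -0.18266676  0.17986432] tip proj (np.float64(281.916020936513), np.float64(230.29731618978673))
```

View pics/w7.png

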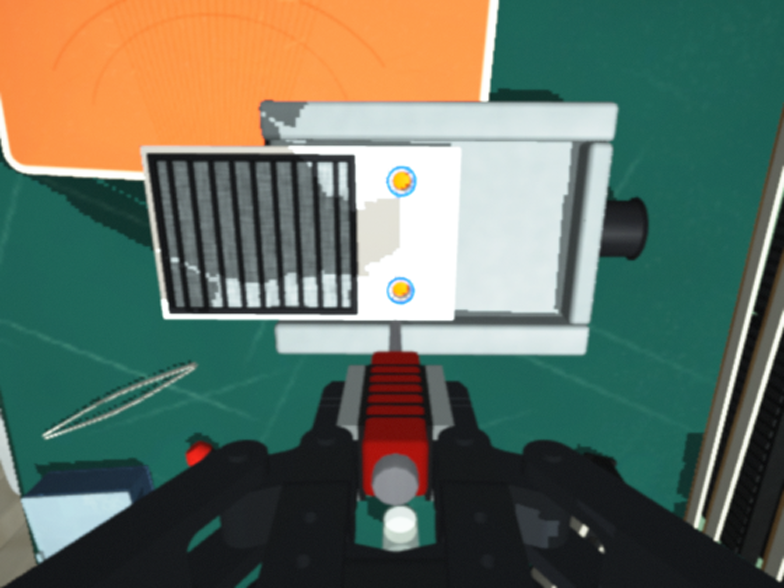

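View pics/s7.png

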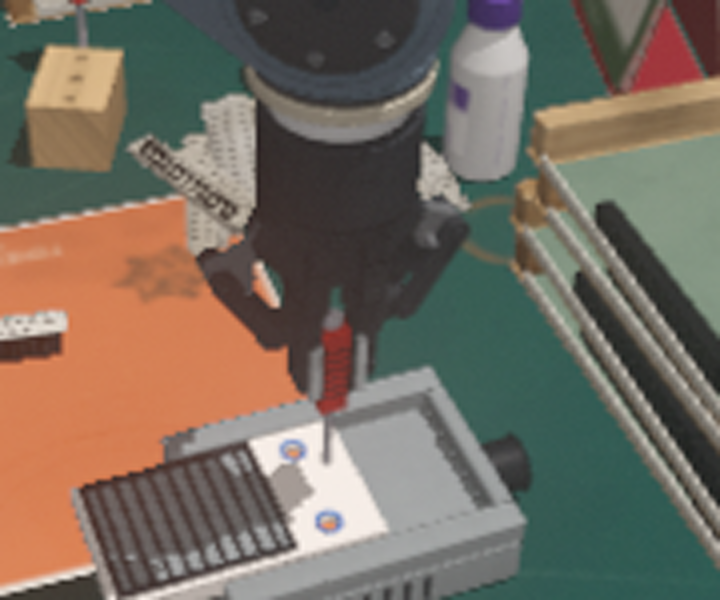

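```bash
python3 - <<'E'
from h import *
im=load('w7.pkl');h=cv2.cvtColor(im['pixels'],cv2.COLOR_RGB2HSV)
k_=((h[...,0]>95)&(h[...,0]<130)&(h[...,1]>60)&(h[...,2]>60)).astype(np.uint8)
k,l,st,ce=cv2.connectedComponentsWithStats(cv2.dilate(k_,np.ones((3,3))))
for i in range(1,k):
    s=st[i]
    if 50<s[4]<900 and 240<s[0]<330 and s[1]<260:
        c=(s[0]+(s[2]-1)/2,s[1]+(s[3]-1)/2); q=px(im,*c,.051); print(c,q, [-(q[:2]-X)@ux*1000 for X in (HL,HR)])
S=np.array([.43196,.26894])
r.move_to([*S,.175],down(YG)); r.sleep(.25)
print(r.current_tool_pos(),r.current_t(),F(4))
im=grab('wrist'); dump(im,'w8.pkl'); save(im,'w8.png',5,(210,150,360,260))
print('tip',proj(im,[*im['tp'][:2],im['tp'][2]-OFF]),'hole',proj(im,[*S,.055]))
E
```

```text
(np.float64(286.5), np.float64(129.0)) [ 0.46370606 -0.1266217   0.051     ] [np.float64(59.91846988108521), np.float64(59.958579181368364)]
(np.float64(286.0), np.float64(207.5)) [ 0.46549053 -0.18300122  0.051     ] [np.float64(59.90579901782893), np.float64(59.94590831811209)]
[0.43221401 0.26850816 0.17500741] 28.275 [ 0.04642407  0.34679208 -0.82833625]
tip (np.float64(281.49731178843047), np.float64(230.23074847444678)) hole (np.float64(281.26280169108077), np.float64(210.10361662302574))
```

View pics/w8.png

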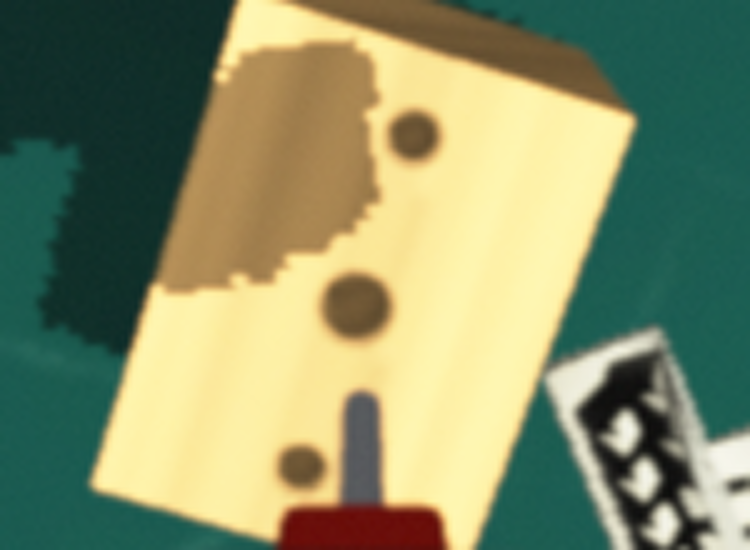

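```bash
python3 - <<'E'
from h import *
im=load('w8.pkl'); hc=px(im,210+356/5-.4,150+305/5-.4,.055); print(hc)
S=.5*(hc[:2]+np.array([.43196,.26894])); print(S)
F0=F(4)
for z in (.058,.050,.035,.020,.013,.0115,.0108,.0103,.0098,.0094):
    r.move_linear([*S,z+OFF],vel=.06); f=F(3)-F0; print(z,np.round(r.current_tool_pos(),4),f.round(1))
    if f[2]>5 or np.hypot(f[0],f[1])>6: break
print(r.current_t())
E
```

```text
[0.43159417 0.26860615 0.055     ]
[0.43177709 0.26877307]
0.058 [0.432  0.2689 0.1389] [-1.1 -0.1 -0.1]
0.05 [0.4317 0.2687 0.1304] [-0.6 -0.3 -0.2]
0.035 [0.4317 0.2688 0.1154] [-0.5 -0.6 -0.1]
0.02 [0.4318 0.2688 0.1005] [ 0.3 -0.4 -0.2]
0.013 [0.4317 0.2688 0.0935] [-0.9 -0.6 -0.2]
0.0115 [0.4318 0.2688 0.0922] [-0.6  0.1  0.1]
0.0108 [0.4318 0.2688 0.0914] [-0.1 -0.6  0.2]
0.0103 [0.4317 0.2688 0.0909] [-0.7 -0.2 -0. ]
0.0098 [0.4319 0.2688 0.0906] [-1.4 -0.8  4.5]
0.0094 [0.4319 0.2688 0.0906] [-3.5 -1.8 11.2]
32.3167
```

Seated: the force rises sharply at the original height. I'll release and retreat.

```bash
python3 - <<'E'
from h import *
p=r.current_tool_pos()
r.move_linear([p[0],p[1],.0904],vel=.03); print(F(2))
r.set_gripper(0.5); print(r.current_opening(),F(3))
r.move_linear([p[0],p[1],.165],vel=.1)
q=[.70710678,.70710678,0,0]
r.move_linear([.42,.33,.26],down(0),vel=.2); print(r.current_t(),F(3))
im=grab('wrist'); dump(im,'w9.pkl'); save(im,'w9.png',1.4)
im=grab('side'); dump(im,'s9.pkl'); save(im,'s9.png',1.4)
print(r.current_t())
W=cloud(load('w9.pkl')); print(np.nanmedian(W[266:276,291:300].reshape(-1,3),0))
E
```

```text
[-1.59824797 -0.60027895  6.48584323]
0.5000925819091933 [0.18896545 0.25992422 0.04661719]
34.65 [ 0.13875601 -0.00456974 -0.61837031]
34.8
[0.43021717 0.26986722 0.11550424]
```

View pics/w9.png

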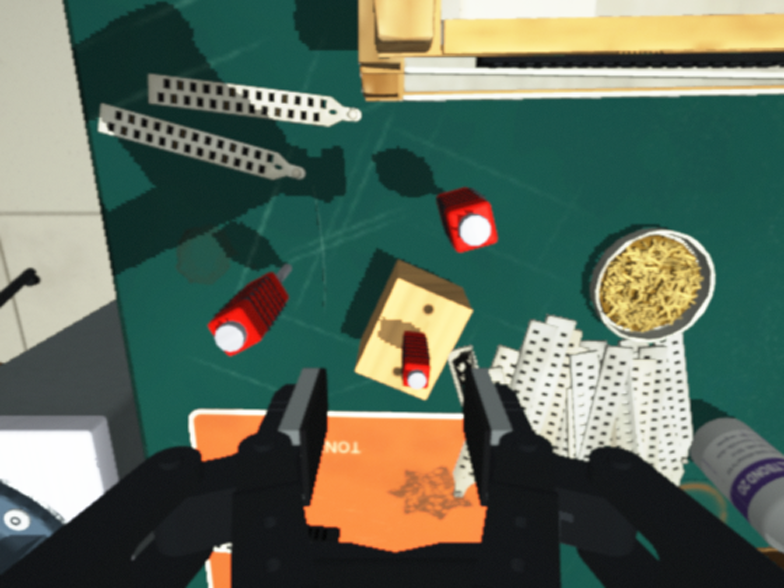

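View pics/s9.png

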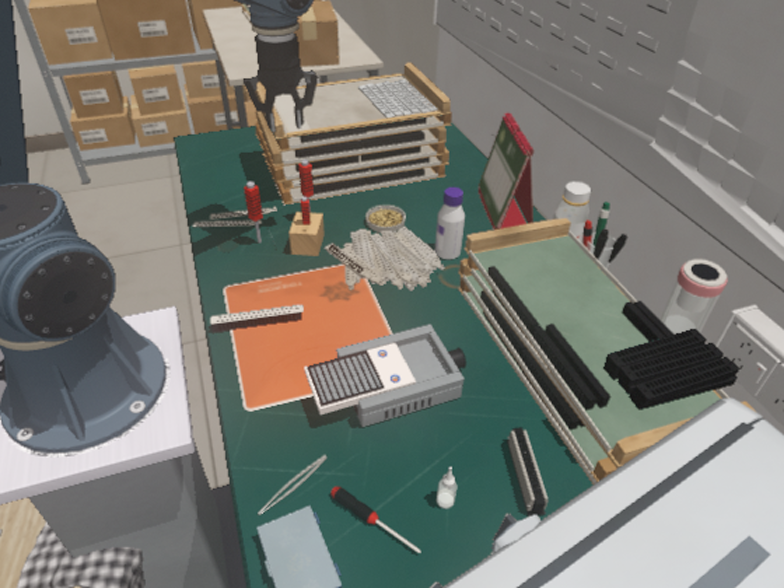

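The wrist view shows the small tool upright in the middle hole, with its cap at (416,380) as before. The side view shows the slide fully out and everything else where it was.

```bash
python3 - <<'E'
from h import *
r.hand_in(); print(r.current_t())
E
```

```text
the job is handed in; nothing more can be done
the job is handed in; nothing more can be done
```

The filter slide is open to its stop, the pin tool is back in the middle hole of its stand, and I handed the job in at about 35 s of the 48 s allowed.

- **Tool:** I took the smallest red-handled tool, the one in the wooden stand. The two larger ones beside it were left alone.
- **Left button:** I pressed it to the bottom and pushed. The slide gave about 2 mm and then blocked at 7.6 N, so I backed off.
- **Right button:** I held it about 5.5 mm down for the whole push. The slide moved freely until the force rose to 9.7 N at the end stop. The wrist camera then put it 59.9 mm out.
- **Return:** The tool's shoulder met the stand at its original height. That push reached 11 N briefly before I let go.
- **Last pictures:** The tool stands upright, the slide is out, the bystanders look unmoved and the gripper is clear. The tool's cap height reads 115.5 mm, the same as before I picked it up.

No check failed. Two readings were not clean:
- **Sideways force:** It read near 0 N during the middle of the slide's travel, where 2 to 3 N was expected. A side-camera picture at 19 mm showed the slide moving with the pin.
- **Depth reading of the cap:** It came out about 1.4 mm from the first one, which is within the 2 mm calibration.

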